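# Clamp and close a two-part casting mould

## Task

Close the two-part casting mould: first turn the red clamp knob clockwise to its end stop, then the blue one likewise, so that both clamps hold the lower half. Then fit the white upper half onto the lower half's two dowel pins (either way round) and press it down against the spring-loaded ejector plate until the halves meet face to face. Finish while still holding the halves pressed together, and leave the timer, tape, bottle and petri dish where they are.

Things in the scene. Friction and masses are not known exactly. Their poses are not given: they have to be found in the camera images.
- mould: Fixed lower half, aluminium, on a dark base plate 96 x 176 x 8 mm. Origin: centre of the plate's underside, on the bench; z up, y along the plate. The block is 60 (x) x 80 (y) mm, its flat top 30 mm above the bench. Two brass dowels stand on it at x 0, y +29 and -29 mm: 8 mm thick, 14 mm tall, top 5 mm tapered to a 2.4 mm tip. Red knob at y +68 mm, blue knob at y -68 mm.
- parting_face (a point): Centre of the lower half's top face, 30 mm above the bench, axes as the mould's. When the mould is closed the upper half's origin lies here.
- dowel_1 (a point): Tip of the dowel on the red knob's side, 44 mm above the bench.
- dowel_2 (a point): Tip of the dowel on the blue knob's side, 44 mm above the bench.
- red_knob (a joint): Turn of the red knob (rad): grows clockwise seen from above, end stop at 1.5 (clamped), starts between 0.1 and 0.5. It stays where it is left; friction 0.12 N m.
- red_knob_grip (a point): Red clamp knob at y +68 mm of the mould: a captive bolt with an upright wing grip 12 mm thick, 46 mm long, from 45 to 71 mm above the bench, over a 34 mm hub. This point is on its axis, 65 mm above the bench, and turns with it: y along the wing, x across it. A steel clamp toe under the hub points along +x, at the end stop toward the block (wing then along the mould's x).
- blue_knob (a joint): Turn of the blue knob (rad): grows clockwise seen from above, end stop at 1.5 (clamped), starts between 0.1 and 0.5. It stays where it is left; friction 0.12 N m.
- blue_knob_grip (a point): Blue clamp knob at y -68 mm of the mould: a captive bolt with an upright wing grip 12 mm thick, 46 mm long, from 45 to 71 mm above the bench, over a 34 mm hub. This point is on its axis, 65 mm above the bench, and turns with it: y along the wing, x across it. Toe as on the red knob.
- ejector (a joint): Travel (m) of the spring-loaded steel ejector plate, 34 x 30 mm, in the middle of the parting face: 0 = standing 5 mm proud, 0.005 = pressed in flush. The spring pushes up with 5 N at 0 and 11 N at 0.005, so the upper half rests 5 mm open unless it is pressed down and held (about 9 N from the robot; up to 40 N does no harm).
- upper_half: The loose upper half: a white plate 60 (x) x 80 (y) x 22 mm, about 0.25 kg, lying flat on the bench right way up. Origin: centre of its underside. Two 10 mm through holes at y = +29 and -29 mm, x = 0. On top a black rib handle 14 mm thick (x), 36 mm long (y), 29 mm high above the plate's top.
- handle (a point): A gripping point on the upper half's rib handle: 42 mm above the underside, on the plate's centre line; axes as the upper half's.
- timer: Light grey lab timer, 68 x 68 x 18 mm, a bystander. Origin: centre of its underside.
- tape: Roll of orange tape lying flat, 62 mm across, 14 mm high, a bystander. Origin: centre of its underside.
- bottle: Small white-capped buffer bottle, 45 mm across, 88 mm tall, a bystander. Origin: centre of its underside.
- dish: Round clear petri dish with a beige filling, 59 mm across, 16 mm high, a bystander. Origin: centre of its underside.
Mind the look-alikes: they are no part of the job. Leave any orange or purple look-alike of the upper_half alone.

How it is judged:
On the way, in this order (a step that is already met when the one before it is completed fails the run):
1. the red knob is turned to its end stop (value of joint red_knob above 1.38 rad), for 0.2 s.
2. the blue knob is turned to its end stop (value of joint each of red_knob, blue_knob above 1.38 rad), for 0.2 s.
3. the upper half is on the dowels and pressed home (horizontal distance between upper_half and parting_face below 0.003 m and z of upper_half in the frame of parting_face between -0.003 and 0.0015 m and angle between the y axis of upper_half and the y axis of mould, either way round below 0.06 rad and angle between the z axis of upper_half and the z axis of mould, either way round below 0.05 rad and angle between upper_half's own z axis and vertical below 0.1 rad and contact force between upper_half and mould above 6 N and contact force between the fingers and upper_half above 2 N), for 0.3 s.
At the end, for the whole second after the job is handed in: Both knobs at their end stops (1.38 rad or more); the upper half on the dowels, centred within 3 mm, square within 0.06 rad, its underside within 1.5 mm of the lower half's top face and level with it (0.05 rad); pressed on the lower half with more than 6 N, the fingers still touching it (all of step 2 and all of step 3); the arm keeps its last pose, push and grip.
It fails at once if the timer is pushed more than 30 mm away (distance of timer from where it was at the start of the episode above 0.03 m).
It fails at once if the tape is pushed more than 30 mm away (distance of tape from where it was at the start of the episode above 0.03 m).
It fails at once if the bottle is pushed more than 30 mm away (distance of bottle from where it was at the start of the episode above 0.03 m).
It fails at once if the dish is pushed more than 30 mm away (distance of dish from where it was at the start of the episode above 0.03 m).
It fails at once if the bottle is knocked over (angle between bottle's own z axis and vertical above 0.5 rad).
It also fails if it takes over 58 s, if anything falls off the work surface, if the arm or the gripper's body presses on something with over 40 N, if the wrist force passes 120 N, or if a joint passes its speed limit or range.

## Robot

A 7-joint arm with a two-finger parallel gripper is mounted at the origin on a cart in front of the work surface, level with it; the furniture and walls round the work are solid. World frame = base frame: x ahead of the robot, y to its left, z up, the work surface at z = 0. Lengths are in m, angles in rad, forces in N, time in s.
With the tool pointing down it reaches from about 0.425 to 0.875 m from the base axis. Payload 4.7 kg.
Tool frame: the origin (TCP) lies midway between the tips of the shut fingers; the grasp point (between the pads) lies 19 mm behind it; z points along the fingers, y is the line along which they close (so a half turn about z gives the same grasp; the last joint's range is limited). The gripper opens to 85 mm and grips with 20 to 120 N. Pads are 22 mm wide; open, the fingers measure 114 mm over their backs; the gripper's body (76 mm by 85 mm) begins 54 mm behind the grasp point. The pads swing forward as they close: fully open they stand 13 mm farther back than shut.
Start: joints at [1.186, 0.321, -0.07, 1.45, 0.023, 1.371, -0.057], TCP at [0.252, -0.599, 0.231] pointing down, gripper open.
Joint ranges: [-2.86, 2.86], [-0.3, 2.09], [-1.38, 1.24], [0.06, 2.45], [-1.56, 4.7], [0.09, 2.05], [-2.69, 2.69]. Speed limits (rad/s): [2.57, 2.57, 3.14, 3.14, 3.14, 3.14, 3.14].

## Interface

Orientations are given as [roll, pitch, yaw] about the fixed x, y, z axes, in that order (R = Rz(yaw) Ry(pitch) Rx(roll)).
In Python, from station import telemetry, viewer, ticket, nets gives the robot as it stands.
- The arm moves only by the shell command python3 -m inch 'ROWS' [FORCE]. ROWS is JSON, a list that holds one entry, the list of rows, each a list of 7 numbers: the finger opening in mm, from 0 to 85.4, then the shift along the world's x, y, z in mm, then the turn, a rotation vector about the world's x, y, z in degrees. A call has 1 to 5 rows; each row is the pose to reach, as a shift and turn from the pose commanded when the call began; what a row does not reach only later rows make up. A row lasts 1/8 s, in which the tool goes at most 62.5 mm and 10.7 degrees, less where a joint would pass 70% of its speed; a pose out of reach is approached as far as the arm can. A call with a gripper value outside its range is refused whole. The fingers move at their own pace and stop on an object; FORCE is the grip in N (left out, the last holds). Time passes only in rows, so rows that repeat a pose let the fingers close. It gives the time, the measured TCP pose, the force, the opening and the grip force at its end, in the units of the state.
- telemetry.state(): the state, without advancing time (a new reading comes with each control period).
- viewer.read_camera(name): name is "side" or "top" or "wrist"; returns the picture (400x640x3 uint8, red, green, blue); there is no depth.
- viewer.camera_info(name): a dict with "fx", "fy", "cx", "cy" (pixels), "camera_from_world" (4x4, takes a point from world to camera coordinates); the wrist camera has in their place "hand_eye" (4x4, takes a point from camera to tool coordinates, whose origin is the TCP and whose axes are the flange's). Camera axes: x right, y down, z forward; pixel columns grow to the right and rows downward; lengths in m; the calibration is good to about 2 mm. A picture is of the moment at which its call begins: read the wrist's pose just before it. camera_info takes no time and is no camera call.
- ticket.sign_off(): hands the job in; it is judged then, once.
Trained networks look in the newest picture that a camera, given by its name, has taken for a name from the list of things; names that differ only in an ending like _2 or _b are one class to them, and where a whole thing is asked for, a point or a joint stands for the part that bears it (a point fixed in the world has none). Each returns a list of dicts, best first, with "confidence" (0 to 1); they miss things now and then, are a little off and sometimes report something else, mostly with a low value. They report only what shows in the picture. A call takes as long as a camera call. They do not tell look-alikes from the thing itself.
- nets.spot_in(name, camera): "xyz" ([x, y, z] in m, in world coordinates, good to about 4 mm: the middle of the surface that is visible of it).
- nets.silhouettes(name, camera): "pixels" (400x640 bool, what is visible of it).
- nets.spot_point(name, camera): "xyz" ([x, y, z] in m, in world coordinates, good to about 4 mm: a listed point, or the origin of a listed thing).
The state is a dict: "t": time; "joint_positions": joint angles; "joint_vel": joint speeds; "joint_efforts": joint torques, N m; "position": TCP position; "orientation": TCP orientation; "wrist_force": force on the tool from outside, world axes, zero at the start; "moment": the same for the moment, N m; "finger_gap": opening from 0.0 (shut) to 1.0 (fully open); "gripper_force": force on a finger pad.
Only numpy, scipy, OpenCV 4.12 (cv2) and the standard library are available. Lean on these libraries where they do the work, as an engineer would, in place of code of your own. Each camera call takes 0.05 s, during which the arm holds its last target. There are 200 camera calls.

## Working session

There is one attempt and no reset: what is moved stays moved. The work goes in short steps, Python scripts to look and compute and a shell command to move; the robot and the scene stay as the last step left them, time stands still between calls to the robot, and variables do not carry over. Pictures are saved under pics/ and viewed, at most 10 in all, crops included, and the job is handed in when it is done.

```bash
mkdir -p pics; ls; python3 - <<'E'
from station import telemetry, viewer, ticket, nets
import cv2,numpy as np
s=telemetry.state();print(s['t'],s['position'],s['orientation'],s['finger_gap'])
for c in ['top','side']:
    im=viewer.read_camera(c);cv2.imwrite(f'pics/{c}0.png',im[:,:,::-1])
    i=viewer.camera_info(c);print(c,i['fx'],i['cx'],i['cy'],np.round(np.linalg.inv(i['camera_from_world']),3).tolist())
    for n in ['mould','parting_face','dowel_1','red_knob_grip','blue_knob_grip','upper_half','handle','timer','tape','bottle','dish']:
        print(n,[(np.round(d['xyz'],3).tolist(),round(d['confidence'],2)) for d in nets.spot_point(n,c)])
print(telemetry.state()['t'])
E
```

```text
pics
0.0 [ 0.25212612 -0.59851006  0.23020807] [-3.13964862e+00  9.95927057e-05  3.98765480e-01] 1.0015714892567953
top 490.7557183355055 326.2707760460728 193.34284564452147 [[-0.021, -0.992, 0.125, 0.362], [-1.0, 0.022, 0.008, 0.372], [-0.01, -0.125, -0.992, 1.156], [0.0, 0.0, 0.0, 1.0]]
mould [([0.48, 0.391, 0.001], 0.84), ([0.543, 0.41, 0.065], 0.67)]
parting_face [([0.48, 0.39, 0.033], 0.93), ([0.546, 0.408, 0.067], 0.31)]
dowel_1 [([0.505, 0.398, 0.046], 0.74), ([0.453, 0.385, 0.044], 0.58), ([0.48, 0.391, 0.031], 0.56)]
red_knob_grip []
blue_knob_grip [([0.502, 0.4, 0.047], 0.68), ([0.41, 0.374, 0.065], 0.65)]
upper_half [([0.316, 0.517, 0.001], 0.92), ([0.503, 0.204, 0.001], 0.82), ([0.713, 0.454, 0.0], 0.82), ([0.478, 0.388, 0.034], 0.22)]
handle [([0.309, 0.52, 0.04], 0.81), ([0.509, 0.206, 0.039], 0.63), ([0.708, 0.452, 0.042], 0.61), ([0.506, 0.398, 0.049], 0.35)]
timer [([0.674, 0.317, -0.004], 0.85)]
tape [([0.304, 0.312, 0.0], 0.68)]
bottle [([0.609, 0.528, 0.0], 0.56)]
dish [([0.302, 0.399, 0.004], 0.86)]
side 494.29758888764496 314.8551813232899 204.82445622507797 [[0.95, -0.114, 0.29, 0.237], [-0.31, -0.417, 0.854, -0.426], [0.024, -0.902, -0.432, 0.472], [0.0, 0.0, 0.0, 1.0]]
mould [([0.48, 0.388, 0.002], 0.92), ([0.301, 0.402, 0.001], 0.62)]
parting_face [([0.474, 0.391, 0.028], 0.83)]
dowel_1 []
red_knob_grip [([0.544, 0.406, 0.064], 0.97)]
blue_knob_grip [([0.409, 0.377, 0.065], 0.64)]
upper_half [([0.508, 0.205, 0.006], 0.81), ([0.31, 0.519, -0.003], 0.65)]
handle [([0.51, 0.204, 0.042], 0.79), ([0.713, 0.456, 0.04], 0.56), ([0.312, 0.52, 0.039], 0.55)]
timer [([0.674, 0.315, -0.0], 0.65)]
tape [([0.481, 0.39, -0.0], 0.23)]
bottle [([0.611, 0.528, 0.001], 0.79)]
dish [([0.3, 0.399, -0.002], 0.8), ([0.304, 0.312, -0.001], 0.73), ([0.508, 0.209, 0.041], 0.72), ([0.477, 0.392, 0.025], 0.52)]
1.2
```

View pics/top0.png

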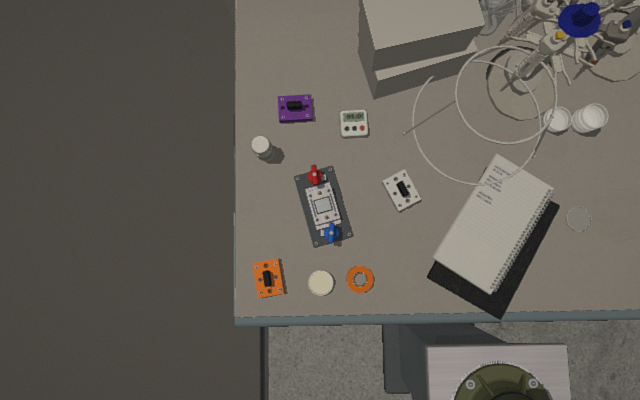

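View pics/side0.png

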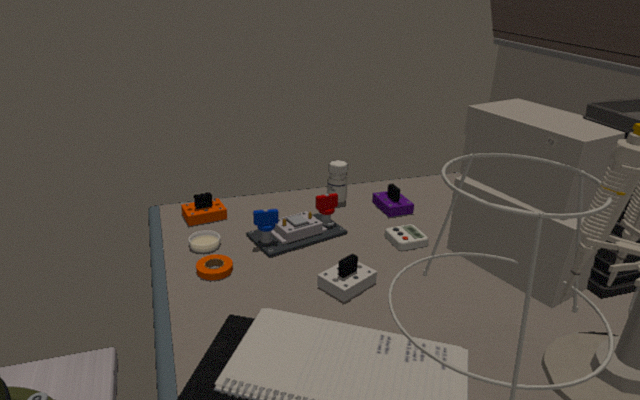

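The white upper half is at top-camera pixel (402,189), and the orange (268,278) and purple (295,108) ones are look-alikes. The mould sits at (323,207), red knob at (315,175), blue at (331,233). A ring stand is at (505,100), upper ring about 0.23 m high at (0.67, 0.03), so I'll pass inside it at a radius of about 0.45 m.

```bash
python3 -m inch '[[[85,0,57,18,0,0,10],[85,0,115,35,0,0,20],[85,0,172,52,0,0,30],[85,0,229,70,0,0,40],[85,55,270,70,0,0,50]]]'
python3 -m inch '[[[85,45,43,0,0,0,10],[85,82,93,0,0,0,20],[85,112,148,0,0,0,30],[85,134,206,0,0,0,40],[85,146,267,0,0,0,50]]]'
python3 -m inch '[[[60,0,62,0,0,0,10],[60,0,124,0,0,0,20],[60,0,186,0,0,0,30],[60,15,245,-20,0,0,40],[60,20,300,-40,0,0,50]]]'
```

```text
t: 1.82
position: [0.3009, -0.3325, 0.304]
orientation: [3.138, 0.005, 1.272]
wrist_force: [1.1, -0.9, -0.9]
finger_gap: 0.996
gripper_force: 0.0
t: 2.45
position: [0.4492, -0.0636, 0.3015]
orientation: [3.141, 0.001, 2.15]
wrist_force: [1.9, 0.1, 0.0]
finger_gap: 1.0
gripper_force: 0.0
t: 3.08
position: [0.4693, 0.2359, 0.2617]
orientation: [3.141, 0.003, 3.021]
wrist_force: [0.1, 0.6, -0.1]
finger_gap: 0.703
gripper_force: 0.0
```

```bash
cat > h.py <<'E'
from station import telemetry, viewer, nets
import cv2,numpy as np
from scipy.spatial.transform import Rotation as R
def look(name):
    s=telemetry.state(); im=viewer.read_camera('wrist'); i=viewer.camera_info('wrist')
    T=np.eye(4);T[:3,:3]=R.from_euler('xyz',s['orientation']).as_matrix();T[:3,3]=s['position']
    W=T@np.array(i['hand_eye']); cv2.imwrite(f'pics/{name}.png',im[:,:,::-1]); return im,i,W
def back(uv,z,i,W):  # pixels to the plane at height z
    uv=np.atleast_2d(uv).astype(float)
    d=np.c_[(uv[:,0]-i['cx'])/i['fx'],(uv[:,1]-i['cy'])/i['fy'],np.ones(len(uv))]@W[:3,:3].T
    return W[:3,3]+d*((z-W[2,3])/d[:,2])[:,None]
def proj(p,i,W):
    c=np.linalg.inv(W)@np.r_[p,1]; return [i['fx']*c[0]/c[2]+i['cx'],i['fy']*c[1]/c[2]+i['cy']]
def pts(names,cam='wrist'):
    for n in names: print(n,[(np.round(d['xyz'],4).tolist(),round(d['confidence'],2)) for d in nets.spot_point(n,cam)])
E
python3 -m inch '[[[60,5,50,0,0,0,0],[60,10,100,0,0,0,0],[60,10,100,0,0,0,0]]]'
python3 - <<'E'
from h import *
im,i,W=look('w1');print(np.round(W,3).tolist(),i['fx'],telemetry.state()['position'])
pts(['mould','parting_face','dowel_1','red_knob_grip','blue_knob_grip','handle','upper_half'])
E
```

```text
t: 3.45
position: [0.4762, 0.3392, 0.2608]
orientation: [3.138, -0.003, 3.025]
wrist_force: [0.4, 0.6, 0.1]
finger_gap: 0.702
gripper_force: 0.0
[[0.118, 0.948, 0.295, 0.4], [0.993, -0.113, -0.032, 0.348], [0.003, 0.297, -0.955, 0.404], [0.0, 0.0, 0.0, 1.0]] 296.45962842397205 [0.47727807 0.3365384  0.26090462]
mould [([0.4774, 0.391, 0.0028], 0.59)]
parting_face [([0.4807, 0.3916, 0.0297], 0.9)]
dowel_1 [([0.5092, 0.3974, 0.0434], 0.93), ([0.4479, 0.3805, 0.0438], 0.76)]
red_knob_grip [([0.5419, 0.4086, 0.0631], 0.74)]
blue_knob_grip [([0.4113, 0.3746, 0.0676], 0.66), ([0.6118, 0.5277, 0.0015], 0.18)]
handle [([0.5065, 0.2098, 0.0464], 0.78), ([0.3028, 0.3962, -0.0021], 0.37)]
upper_half [([0.5069, 0.2061, 0.0012], 0.84), ([0.3145, 0.5209, -0.0008], 0.76)]
```

View pics/w1.png

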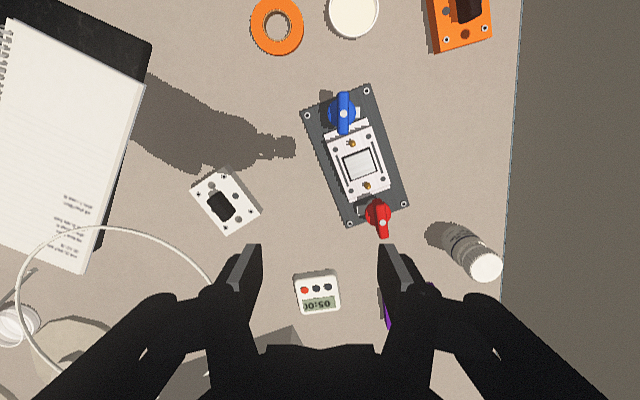

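The wrist picture shows the blue knob at (343,113), red at (379,215), dowels at (351,143) and (367,185), and the white upper half at (226,203). Next I'll zoom in to read the wing angles.

```bash
python3 - <<'E'
from h import *
im=cv2.imread('pics/w1.png')
a=cv2.resize(im[80:250,290:420],None,fx=3.5,fy=3.5,interpolation=cv2.INTER_CUBIC)
b=cv2.resize(im[155:245,180:270],None,fx=3.7,fy=3.7,interpolation=cv2.INTER_CUBIC)
o=np.zeros((595,455+333,3),np.uint8);o[:,:455]=a;o[:333,455:]=b;cv2.imwrite('pics/w1c.png',o)
E
```

```text
(no output)
```

View pics/w1c.png

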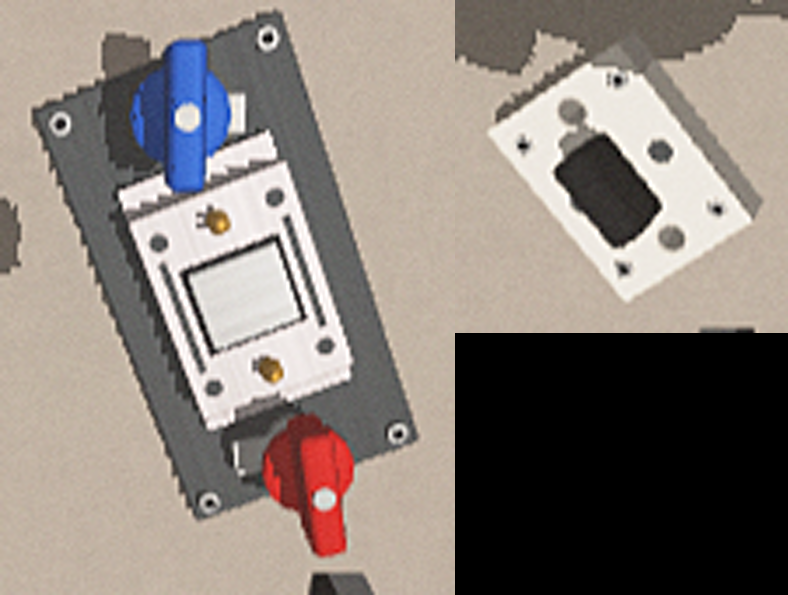

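In the crop, the blue wing runs (186,42)-(187,190) and the red (308,415)-(333,553). The upper half's top corners are near (488,131), (625,300) and (752,218). I'll convert these to world coordinates.

```bash
cat > m.py <<'E'
from h import *
i=viewer.camera_info('wrist')
T=np.eye(4);s=telemetry.state();T[:3,:3]=R.from_euler('xyz',s['orientation']).as_matrix();T[:3,3]=s['position'];W=T@np.array(i['hand_eye'])
A=lambda l:np.array(l)/3.5+[290,80]
B=lambda l:(np.array(l)-[455,0])/3.7+[180,155]
ang=lambda d:np.degrees(np.arctan2(d[1],d[0]))
for n,l,z in [('blue wing',[(186,42),(187,190)],.071),('red wing',[(308,415),(333,553)],.071),('dowels2,1',[(219,222),(272,370)],.044),('screwsL',[(60,124),(208,503)],.008),('screwsR',[(267,38),(398,433)],.008)]:
    p=back(A(l),z,i,W);print(n,np.round(p[:,:2],4).tolist(),'mid',np.round(p.mean(0)[:2],4),'ang',ang(p[1]-p[0]),np.linalg.norm(p[1]-p[0]))
print('dots',back(A([(188,118),(324,498)]),.071,i,W)[:,:2])
p=back(B([(488,131),(625,300),(752,218)]),.022,i,W);print('white c',(p[0]+p[2])[:2]/2,ang(p[1]-p[0]),np.linalg.norm(p[1]-p[0]),ang(p[2]-p[1]),np.linalg.norm(p[2]-p[1]))
p=back(B([(555,172),(602,132),(662,195),(618,248)]),.051,i,W);print('handle',p.mean(0)[:2],ang(p[2]-p[1]),ang(p[3]-p[0]))
print(s['position'],np.degrees(s['orientation']))
E
python3 m.py
```

```text
blue wing [[0.3932, 0.3691], [0.4371, 0.3648]] mid [0.4152 0.3669] ang -5.568030661109176 0.0440553071719212
red wing [[0.5165, 0.3975], [0.5686, 0.4027]] mid [0.5425 0.4001] ang 5.709292390443127 0.05234317410422451
dowels2,1 [[0.4521, 0.3764], [0.5071, 0.3903]] mid [0.4796 0.3833] ang 14.19476485363808 0.056727056363161894
screwsL [[0.4139, 0.325], [0.5708, 0.3643]] mid [0.4923 0.3447] ang 14.079847920036933 0.1617426725881067
screwsR [[0.3939, 0.403], [0.5503, 0.4433]] mid [0.4721 0.4232] ang 14.437511295624935 0.16145681753053648
dots [[0.4153719  0.36738506]
 [0.54730459 0.40094917]]
white c [0.51199654 0.19887591] 25.547769160018543 0.07985026928120904 116.13718172524221 0.0605000954157848
handle [0.50745987 0.20467747] 31.802346223291888 26.611260824699762
[0.47913426 0.33296139 0.26166687] [-1.79965543e+02  7.21088459e-02  1.72715018e+02]
```

```bash
python3 -m inch '[[[50,35,36,-40,0,0,6],[50,68,72,-90,0,0,13],[50,68,72,-130,0,0,13],[50,68,72,-130,0,0,13],[50,68,72,-130,0,0,13]]]'
python3 - <<'E'
from h import *
S=[telemetry.state()['position']]
im,i,W=look('w2')
for k in range(4): S.append(telemetry.state()['position']);viewer.read_camera('wrist')
print(np.round(S,4).tolist(),np.degrees(telemetry.state()['orientation']),np.round(telemetry.state()['joint_positions'],2))
np.save('W2.npy',W)
pts(['red_knob_grip','dowel_1'])
print(proj([.547,.407,.071],i,W))
E
```

```text
t: 4.47
position: [0.5471, 0.4063, 0.1336]
orientation: [3.141, 0.002, -3.04]
wrist_force: [-0.3, 1.1, -0.4]
finger_gap: 0.586
gripper_force: 0.0
[[0.5471, 0.4063, 0.1336], [0.5475, 0.4067, 0.1345], [0.5475, 0.4068, 0.1347], [0.5475, 0.4067, 0.1345], [0.5474, 0.4066, 0.1342]] [ 179.94409791    0.18929426 -174.18441391] [-0.03  0.62 -0.94  1.46  0.51  1.31  0.66]
red_knob_grip [([0.5423, 0.4084, 0.0667], 0.77)]
dowel_1 [([0.5073, 0.3992, 0.0455], 0.97), ([0.4493, 0.3818, 0.0453], 0.59)]
[np.float64(320.2593813210043), np.float64(213.79815319298004)]
```

View pics/w2.png

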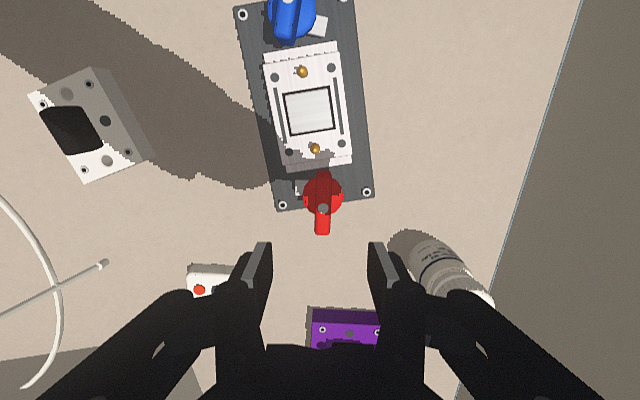

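The settled view has the red knob's dot at (323,209), wing end at (322,233) and dowel tips at (303,72) and (315,149).

```bash
python3 - <<'E'
from h import *
W=np.load('W2.npy');i=viewer.camera_info('wrist')
ang=lambda d:np.degrees(np.arctan2(d[1],d[0]))
dot=back([(323,209)],.071,i,W)[0];print('dot',dot)
d=back([(303,71),(315,148)],.044,i,W);print('dow',d,d.mean(0),ang(d[1]-d[0]),np.linalg.norm(d[1]-d[0]))
s=back([(241,14),(344,1),(367,191),(283,204)],.008,i,W);print('screws',s.mean(0),ang(s[3]-s[0]),ang(s[2]-s[1]))
im=cv2.imread('pics/w2.png').astype(int)
m=(im[...,2]>110)&(im[...,1]<60)&(im[...,0]<60)
v,u=np.nonzero(m[212:238,300:350]);v+=212;u+=300
# wing far half: rows below the hub
rows=[(u[v==r].mean(),r) for r in range(218,233) if (v==r).any()]
p=back(rows,.071,i,W);print('wing',p[0],p[-1],ang(p[-1]-p[0]),ang(p[-3]-dot))
E
```

```text
dot [0.54305193 0.40862683 0.071     ]
dow [[0.44856344 0.38455354 0.044     ]
 [0.5029757  0.39849642 0.044     ]] [0.47576957 0.39152498 0.044     ] 14.372516551927687 0.05617025619738634
screws [0.47687053 0.39108589 0.008     ] 15.504487658062457 15.083963885470261
wing [0.55022782 0.40819075 0.071     ] [0.56150722 0.40916757 0.071     ] 4.94962461022568 2.2042871693852333
```

```bash
python3 -m inch '[[[50,-4,2,-45,0,0,0],[50,-4,2,-87,0,0,0],[50,-4,2,-87,0,0,0],[0,-4,2,-87,0,0,0],[0,-4,2,-87,0,0,0]]]' 60
python3 -m inch '[[[0,0,0,0,0,0,0],[0,0,0,0,0,0,0],[0,0,0,0,0,0,0]]]'
```

```text
t: 5.45
position: [0.5436, 0.4095, 0.0469]
orientation: [3.14, 0.003, -3.04]
wrist_force: [-0.8, -2.0, 2.4]
finger_gap: 0.168
gripper_force: 3.3
t: 5.82
position: [0.5438, 0.4085, 0.0471]
orientation: [3.141, 0.003, -3.04]
wrist_force: [-1.4, -2.8, 5.8]
finger_gap: 0.128
gripper_force: 59.1
```

```bash
python3 -m inch '[[[0,0,0,0,0,0,-8],[0,0,0,0,0,0,-17],[0,0,0,0,0,0,-26],[0,0,0,0,0,0,-35],[0,0,0,0,0,0,-44]]]'
python3 -m inch '[[[0,0,0,0,0,0,-9],[0,0,0,0,0,0,-18],[0,0,0,0,0,0,-26],[0,0,0,0,0,0,-32],[0,0,0,0,0,0,-32]]]'
python3 -c "
from h import *
s=telemetry.state();print(s['moment'],np.degrees(s['orientation']),s['wrist_force'],np.round(s['joint_positions'],2))"
```

```text
t: 6.45
position: [0.5435, 0.4076, 0.047]
orientation: [3.141, 0.003, 2.47]
wrist_force: [-2.0, -4.0, 7.5]
finger_gap: 0.127
gripper_force: 59.2
t: 7.08
position: [0.543, 0.4073, 0.047]
orientation: [3.141, 0.003, 1.916]
wrist_force: [-3.8, -5.4, 8.0]
finger_gap: 0.127
gripper_force: 59.6
[-1.24963241  0.73167651 -0.13750427] [1.79961685e+02 1.57666193e-01 1.09759493e+02] [-3.82927204 -5.39923373  8.02227417] [-0.22  0.6  -0.63  1.55  0.39  1.12 -0.6 ]
```

```bash
python3 -m inch '[[[0,0,0,0,0,0,-3],[0,0,0,0,0,0,-5],[0,0,0,0,0,0,-5]]]'
python3 -c "
from h import *
s=telemetry.state();print(s['moment'],np.degrees(s['orientation']),s['wrist_force'])"
```

```text
t: 7.45
position: [0.5429, 0.4072, 0.047]
orientation: [3.141, 0.003, 1.83]
wrist_force: [-2.5, -5.6, 8.5]
finger_gap: 0.131
gripper_force: 59.6
[-1.37317174  0.75040054  0.27961129] [1.79956157e+02 1.65354082e-01 1.04860344e+02] [-2.54219324 -5.59530967  8.5046965 ]
```

```bash
python3 -m inch '[[[35,0,0,0,0,0,0],[35,0,0,0,0,0,0],[35,0,0,0,0,0,0],[35,0,0,45,0,0,0],[35,0,0,88,0,0,0]]]'
python3 -m inch '[[[50,-26,-7,0,0,0,10],[50,-52,-14,0,0,0,20],[50,-78,-20,0,0,0,30],[50,-104,-27,0,0,0,40],[50,-131,-34,0,0,0,50]]]'
python3 -m inch '[[[50,0,0,0,0,0,10],[50,0,0,0,0,0,20],[50,0,0,0,0,0,20],[50,0,0,0,0,0,20]]]'
python3 - <<'E'
from h import *
im,i,W=look('w3');s=telemetry.state();print(s['position'],np.degrees(s['orientation']))
pts(['blue_knob_grip','red_knob_grip'])
p=im.astype(int);m=((p[...,2]>90)&(p[...,0]<90)&(p[...,2]-p[...,0]>60)).astype(np.uint8)
n,l,st,c=cv2.connectedComponentsWithStats(m);k=1+st[1:,4].argmax();print(st[k],c[k])
x,y,w,h,_=st[k]
cv2.imwrite('pics/w3c.png',cv2.resize(im[max(y-25,0):y+h+25,max(x-25,0):x+w+25,::-1],None,fx=4,fy=4,interpolation=cv2.INTER_CUBIC));print(max(x-25,0),max(y-25,0));np.save('W3.npy',W)
E
```

```text
t: 8.07
position: [0.5421, 0.4083, 0.1328]
orientation: [-3.14, -0.0, 1.83]
wrist_force: [0.2, 1.0, 0.1]
finger_gap: 0.407
gripper_force: 0.0
t: 8.7
position: [0.4106, 0.3743, 0.1323]
orientation: [3.141, 0.0, 2.709]
wrist_force: [-0.4, 0.3, 0.7]
finger_gap: 0.589
gripper_force: 0.0
t: 9.2
position: [0.4115, 0.3744, 0.1323]
orientation: [3.141, -0.0, 3.049]
wrist_force: [-1.4, 1.0, -0.5]
finger_gap: 0.585
gripper_force: 0.0
[0.41152236 0.37440872 0.13234316] [ 1.79988899e+02 -4.12063001e-04  1.74720039e+02]
blue_knob_grip [([0.4096, 0.3743, 0.0636], 0.83)]
red_knob_grip [([0.5411, 0.4091, 0.0673], 0.62)]
[ 311  183   28   58 1034] [321.71373308 208.38394584]
286 158
```

View pics/w3.png

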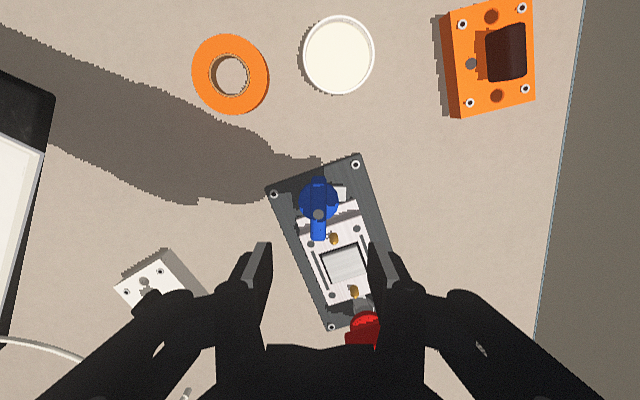

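View pics/w3c.png

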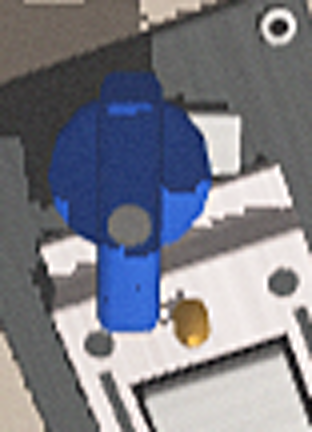

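The blue wing lies along the tool's x axis, its dot at (318,214) against an expected (320,214), so I can go straight down.

```bash
python3 -m inch '[[[50,0,0,-45,0,0,0],[50,0,0,-86,0,0,0],[50,0,0,-86,0,0,0],[0,0,0,-86,0,0,0],[0,0,0,-86,0,0,0]]]' 60
python3 -m inch '[[[0,0,0,0,0,0,0],[0,0,0,0,0,0,0],[0,0,0,0,0,0,-8],[0,0,0,0,0,0,-17],[0,0,0,0,0,0,-26]]]'
python3 -m inch '[[[0,0,0,0,0,0,-9],[0,0,0,0,0,0,-18],[0,0,0,0,0,0,-27],[0,0,0,0,0,0,-36],[0,0,0,0,0,0,-42]]]'
python3 -m inch '[[[0,0,0,0,0,0,-2],[0,0,0,0,0,0,-2],[0,0,0,0,0,0,-2]]]'
python3 -c "
from h import *
s=telemetry.state();print(s['moment'],np.degrees(s['orientation']),s['wrist_force'],np.round(s['joint_positions'],2))"
```

```text
t: 9.98
position: [0.4125, 0.3748, 0.0484]
orientation: [3.141, 0.003, 3.052]
wrist_force: [-1.1, -15.6, 12.7]
finger_gap: 0.164
gripper_force: 8.8
t: 10.6
position: [0.4123, 0.3728, 0.0484]
orientation: [-3.14, 0.003, 2.592]
wrist_force: [-2.3, -5.9, 8.6]
finger_gap: 0.122
gripper_force: 59.4
t: 11.22
position: [0.4116, 0.3722, 0.0484]
orientation: [-3.141, 0.005, 1.861]
wrist_force: [-4.4, -8.5, 10.6]
finger_gap: 0.128
gripper_force: 59.7
t: 11.6
position: [0.4116, 0.3722, 0.0484]
orientation: [-3.141, 0.005, 1.829]
wrist_force: [-4.0, -7.8, 10.5]
finger_gap: 0.126
gripper_force: 59.7
[-1.74991819  0.90184003  0.12027462] [-179.94606363    0.26767567  104.80823691] [-3.98562231 -7.80261175 10.53470234] [-0.21  0.36 -0.67  1.86  0.27  1.01 -0.73]
```

```bash
python3 -m inch '[[[35,0,0,0,0,0,0],[35,0,0,0,0,0,0],[35,0,0,0,0,0,0],[35,0,0,50,0,0,0],[35,0,0,100,0,0,0]]]'
python3 -m inch '[[[60,20,-33,0,0,0,10],[60,40,-66,0,0,0,20],[60,60,-99,0,0,0,30],[60,80,-132,0,0,0,40],[60,96,-166,0,0,0,50]]]'
python3 -m inch '[[[60,0,0,0,0,0,10],[60,0,0,0,0,0,20],[60,0,0,0,0,0,30],[60,0,0,0,0,0,40],[60,0,0,0,0,0,51]]]'
python3 -m inch '[[[60,0,0,0,0,0,0],[60,0,0,0,0,0,0]]]'
python3 - <<'E'
from h import *
im,i,W=look('w4');np.save('W4.npy',W);s=telemetry.state();print(s['position'],np.degrees(s['orientation']))
pts(['handle','upper_half']);print(proj(np.r_[s['position'][:2],.051],i,W),proj(np.r_[s['position'][:2],.022],i,W))
E
```

```text
t: 12.22
position: [0.411, 0.3743, 0.1471]
orientation: [-3.14, -0.0, 1.83]
wrist_force: [0.7, 1.4, 0.2]
finger_gap: 0.416
gripper_force: 0.0
t: 12.85
position: [0.5083, 0.2074, 0.1465]
orientation: [3.141, 0.0, 2.708]
wrist_force: [0.9, 0.6, 0.3]
finger_gap: 0.704
gripper_force: 0.0
t: 13.48
position: [0.5075, 0.2086, 0.1464]
orientation: [3.141, 0.0, -2.689]
wrist_force: [0.2, 0.8, -0.9]
finger_gap: 0.708
gripper_force: 0.0
t: 13.72
position: [0.5075, 0.2084, 0.1463]
orientation: [3.141, 0.0, -2.698]
wrist_force: [-0.8, 1.4, -0.2]
finger_gap: 0.705
gripper_force: 0.0
[0.50751869 0.20839244 0.14638393] [ 1.79994125e+02  6.56627802e-03 -1.54549496e+02]
handle [([0.5086, 0.2082, 0.0448], 0.59)]
upper_half [([0.5086, 0.2054, 0.0012], 0.97)]
[np.float64(319.29072208099547), np.float64(200.3043626150237)] [np.float64(319.3241664075653), np.float64(190.8022119386001)]
```

View pics/w4.png

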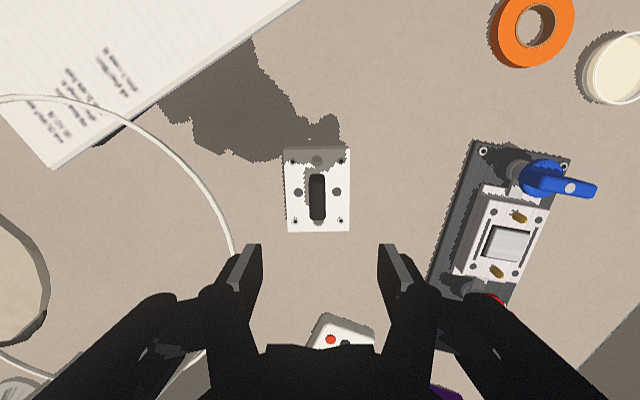

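The upper half is square to the tool: handle top at (317,197), and the TCP's axis projects to (319,200).

```bash
python3 - <<'E'
from h import *
W=np.load('W4.npy');i=viewer.camera_info('wrist');im=cv2.imread('pics/w4.png').astype(int)
g=im.sum(2)[150:232,285:350]<120
n,l,st,c=cv2.connectedComponentsWithStats(g.astype(np.uint8));k=1+st[1:,4].argmax();print(st[k],c[k])
x,y,w,h,_=st[k];print('handle box',x+285,y+150,w,h)
print('handle c',back([(317,197)],.051,i,W),'ends',back([(317,174),(317,221)],.051,i,W))
q=back([(349.5,149.5),(350,231.5),(289,232)],.022,i,W);print('plate',(q[0]+q[2])/2,np.linalg.norm(q[1]-q[0]),np.linalg.norm(q[2]-q[1]),np.degrees(np.arctan2(*(q[0]-q[1])[1::-1])))
hl=back([(298.5,192),(336.5,192)],.022,i,W);print('holes?',hl)
E
```

```text
[34 24  6 37 46] [38.41304348 39.        ]
handle box 319 174 6 37
handle c [[0.50570212 0.20539823 0.051     ]] ends [[0.48778909 0.19696755 0.051     ]
 [0.52534879 0.21464485 0.051     ]]
plate [0.50961477 0.20794137 0.022     ] 0.08019331850620866 0.059815361159189694 -152.56322596777377
holes? [[0.51695483 0.19121406 0.022     ]
 [0.50166674 0.22347499 0.022     ]]
```

```bash
python3 -m inch '[[[50,2,-0.5,-50,0,0,2],[50,2,-0.5,-100,0,0,2],[50,2,-0.5,-119,0,0,2],[50,2,-0.5,-119,0,0,2],[0,2,-0.5,-119,0,0,2]]]' 80
python3 -m inch '[[[0,0,0,0,0,0,0],[0,0,0,0,0,0,0],[0,0,0,0,0,0,0],[0,0,0,0,0,0,0]]]'
```

```text
t: 14.5
position: [0.5109, 0.2087, 0.0293]
orientation: [-3.141, 0.003, -2.66]
wrist_force: [-0.1, -0.3, -0.1]
finger_gap: 0.384
gripper_force: 0.0
t: 15.0
position: [0.5111, 0.2084, 0.0294]
orientation: [-3.141, 0.003, -2.66]
wrist_force: [-0.8, -0.3, 6.6]
finger_gap: 0.146
gripper_force: 80.1
```

```bash
python3 -m inch '[[[0,0,0,30,0,0,0],[0,0,0,60,0,0,0],[0,0,0,90,0,0,0],[0,0,0,90,0,0,0]]]'
python3 -m inch '[[[0,-8,45,0,0,0,-3],[0,-16,91,0,0,0,-6],[0,-24,137,0,0,0,-10],[0,-32,182,0,0,0,-13],[0,-32,182,0,0,0,-13]]]'
python3 -m inch '[[[0,0,0,0,0,0,0],[0,0,0,0,0,0,0]]]'
python3 - <<'E'
from h import *
im,i,W=look('w5');np.save('W5.npy',W);s=telemetry.state();print(s['position'],np.degrees(s['orientation']),s['wrist_force'],s['moment'])
pts(['dowel_1','dowel_2','upper_half','mould'])
E
```

```text
t: 15.5
position: [0.5111, 0.2085, 0.1197]
orientation: [-3.14, 0.005, -2.66]
wrist_force: [-0.7, 0.6, -2.7]
finger_gap: 0.144
gripper_force: 78.9
t: 16.12
position: [0.4735, 0.3946, 0.1159]
orientation: [3.138, -0.003, -2.879]
wrist_force: [-0.5, 0.1, -2.9]
finger_gap: 0.142
gripper_force: 79.0
t: 16.38
position: [0.4782, 0.3878, 0.1164]
orientation: [-3.14, -0.001, -2.889]
wrist_force: [-0.2, -0.2, -2.1]
finger_gap: 0.139
gripper_force: 79.0
[0.47826175 0.38797328 0.11671428] [-1.79931448e+02 -3.36659730e-02 -1.65544230e+02] [ 0.18272868 -0.15625868 -2.59126443] [-0.03213336  0.0097113  -0.01799311]
dowel_1 [([0.451, 0.3823, 0.0457], 0.69)]
dowel_2 [([0.451, 0.3823, 0.0457], 0.69)]
upper_half [([0.4756, 0.3872, 0.0867], 0.87), ([0.3147, 0.5222, -0.0009], 0.75)]
mould [([0.4765, 0.3914, 0.0029], 0.66)]
```

View pics/w5.png

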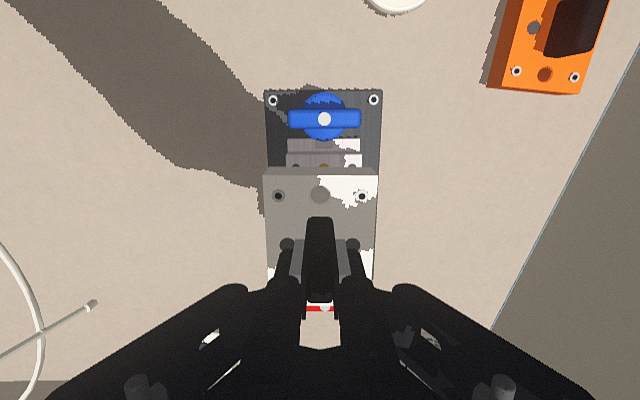

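The held half covers the block with its near hole at (320,194). The blue wing, fully turned, has its dot at (324,119), and the base-plate screws are at (273,100) and (374,99).

```bash
python3 - <<'E'
from h import *
W=np.load('W5.npy');i=viewer.camera_info('wrist');s=telemetry.state();print(s['position'])
z=s['position'][2]-.0294
u=np.array([np.cos(np.radians(14.6)),np.sin(np.radians(14.6))]);n=np.array([-u[1],u[0]])
def f(name,uv,zz):
    p=back(uv,zz,i,W).mean(0)[:2];print(name,np.round(p,4),'along',round(p@u,4),'across',round(p@n,4))
f('hole',[(320,194)],z+.022)
f('small holes mid',[(278,196),(362,196)],z+.022)
f('near top corners',[(263,175),(378.5,175)],z+.022)
f('blue dot',[(324.5,119)],.071)
f('screws',[(273,100),(374,99)],.008)
f('dowel',[(324,167)],.04)
p=back([(273,100),(374,99)],.008,i,W);print('screw line',np.degrees(np.arctan2(*(p[1]-p[0])[1::-1]))-90)
p=back([(264,175),(378.5,175)],z+.022,i,W);print('plate line',np.degrees(np.arctan2(*(p[1]-p[0])[1::-1]))-90)
p=back([(288,119),(361,119)],.071,i,W);print('wing ',np.degrees(np.arctan2(*(p[1]-p[0])[1::-1])), np.linalg.norm(p[1]-p[0]))
E
```

```text
[0.47797994 0.38904724 0.11740246]
hole [0.4468 0.3802] along 0.5282 across 0.2553
small holes mid [0.4479 0.3805] along 0.5293 across 0.2553
near top corners [0.4368 0.378 ] along 0.518 across 0.2557
blue dot [0.4108 0.3738] along 0.4917 across 0.2581
screws [0.3987 0.3706] along 0.4793 across 0.2582
dowel [0.4458 0.383 ] along 0.5279 across 0.2583
screw line 14.939731667312302
plate line 14.42872590913322
wing  104.40796828792199 0.044899723947741714
```

```bash
python3 -m inch '[[[0,1.5,2,-18,0,0,0.3],[0,1.5,2,-36,0,0,0.3],[0,1.5,2,-38,0,0,0.3],[0,1.5,2,-38,0,0,0.3],[0,1.5,2,-38,0,0,0.3]]]' 80
python3 -m inch '[[[0,0,0,0,0,0,0],[0,0,0,0,0,0,0]]]'
```

```text
t: 17.25
position: [0.4792, 0.3923, 0.0799]
orientation: [3.141, 0.001, -2.881]
wrist_force: [1.0, -0.2, -2.4]
finger_gap: 0.145
gripper_force: 79.0
t: 17.5
position: [0.4792, 0.3919, 0.0797]
orientation: [3.141, 0.001, -2.882]
wrist_force: [0.9, 0.2, -3.0]
finger_gap: 0.14
gripper_force: 79.0
```

Good; now I'll descend onto the tapered tips while watching the force.

```bash
python3 -m inch '[[[0,0,-0.5,-4,0,0,0],[0,0,-0.5,-8,0,0,0],[0,0,-0.5,-10,0,0,0],[0,0,-0.5,-10,0,0,0]]]'
python3 -c "
from h import *
s=telemetry.state();print(s['moment'],s['wrist_force'])"
```

```text
t: 18.0
position: [0.4788, 0.3912, 0.069]
orientation: [-3.142, -0.0, -2.882]
wrist_force: [-0.2, -0.2, -3.3]
finger_gap: 0.146
gripper_force: 79.0
[0.00233781 0.04951254 0.0531107 ] [-0.15854319 -0.22384728 -3.31999387]
```

```bash
python3 -m inch '[[[0,0,0,-2,0,0,0],[0,0,0,-4,0,0,0],[0,0,0,-6,0,0,0],[0,0,0,-6,0,0,0]]]'
python3 -c "
from h import *
s=telemetry.state();print(s['moment'],s['wrist_force'])"
```

```text
t: 18.5
position: [0.4791, 0.3914, 0.0639]
orientation: [-3.141, 0.0, -2.882]
wrist_force: [-0.8, -2.4, 3.2]
finger_gap: 0.143
gripper_force: 79.8
[-0.36909188  0.31317366  0.00443127] [-0.76845771 -2.39416783  3.23393468]
```

```bash
python3 -m inch '[[[0,0,0,-2,0,0,0],[0,0,0,-4,0,0,0],[0,0,0,-5,0,0,0],[0,0,0,-5,0,0,0]]]' 110
python3 -c "
from h import *
s=telemetry.state();print(s['moment'],s['wrist_force'])"
```

```text
t: 19.0
position: [0.4791, 0.3914, 0.0597]
orientation: [-3.141, 0.001, -2.882]
wrist_force: [-3.2, -4.3, 9.1]
finger_gap: 0.134
gripper_force: 112.2
[-0.74966083  0.71354903 -0.02116834] [-3.20953396 -4.27508325  9.05759941]
```

```bash
python3 -m inch '[[[0,0,0,-2,0,0,0],[0,0,0,-3,0,0,0],[0,0,0,-3,0,0,0],[0,0,0,-3,0,0,0]]]'
python3 -c "
from h import *
s=telemetry.state();print(s['moment'],s['wrist_force'],s['position'],s['orientation'])"
```

```text
t: 19.5
position: [0.479, 0.3914, 0.0595]
orientation: [-3.139, 0.001, -2.882]
wrist_force: [-8.9, -10.3, 26.4]
finger_gap: 0.138
gripper_force: 114.7
[-1.86537566  1.77665766  0.01165164] [ -8.9288629  -10.27118703  26.43524763] [0.47901896 0.39142959 0.05950151] [-3.13943862e+00  1.00005724e-03 -2.88174740e+00]
```

```bash
python3 -m inch '[[[0,0,0,0,0,0,0],[0,0,0,0,0,0,0],[0,0,0,0,0,0,0],[0,0,0,0,0,0,0]]]'
python3 - <<'E'
from h import *
im=viewer.read_camera('side');a=im[150:270,220:380,::-1];b=viewer.read_camera('wrist')[60:360,200:440,::-1]
a=cv2.resize(a,(480,360),interpolation=cv2.INTER_CUBIC);o=np.zeros((360,720,3),np.uint8);o[:,:480]=a;o[:300,480:]=b;cv2.imwrite('pics/f.png',o)
s=telemetry.state();print(s['t'],s['wrist_force'],s['position'])
E
```

```text
t: 20.0
position: [0.479, 0.3914, 0.0595]
orientation: [-3.139, 0.001, -2.882]
wrist_force: [-8.4, -8.7, 25.4]
finger_gap: 0.14
gripper_force: 114.6
20.1 [-8.42705616 -9.31304359 26.82229101] [0.47902875 0.39139881 0.05949327]
```

View pics/f.png

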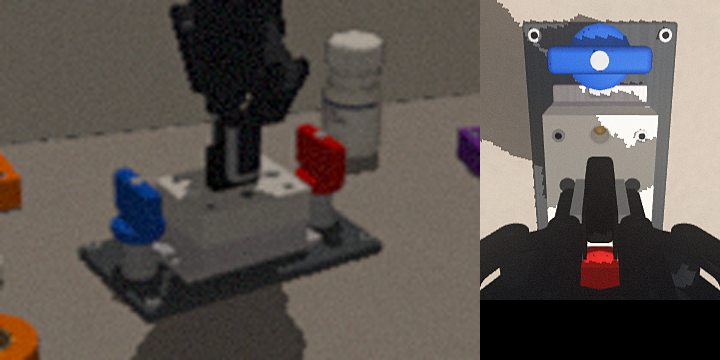

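The final view shows the halves flush, a dowel in the plate's hole at crop (600,130), and both wings turned across. The half is held down with about 29 N, steady, so I'm handing the job in.

```bash
python3 -c "
from station import ticket
print(ticket.sign_off())"
```

```text
the job is handed in; nothing more can be done
None
```

The job is handed in at about 20 s: I turned the red knob, then the blue one, to their end stops, and the white upper half is on the dowels, face to face with the lower half and held down with about 29 N; sign-off returned no verdict.

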